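# Turn the bottle plate over into its bed

## Robot

A 6-joint arm with a two-finger parallel gripper is mounted at the origin on a cart in front of the work surface, level with it; the furniture and walls round the work are solid. World frame = base frame: x ahead of the robot, y to its left, z up, the work surface at z = 0. Lengths are in mm, angles in rad, forces in N, time in s.
With the tool pointing down it reaches from about 300 to 775 mm from the base axis. Payload 14.6 kg.
Tool frame: the origin (TCP) lies midway between the tips of the shut fingers; the grasp point (between the pads) lies 19 mm behind it (manip.grasp_offset is the distance from the TCP to the grasp point, in mm); z points along the fingers, y is the line along which they close (so a half turn about z gives the same grasp; the last joint's range is limited). The gripper opens to 94 mm and grips with 3 to 60 N. Pads are 16 mm wide; open, the fingers measure 119 mm over their backs; the gripper's body (75 mm by 177 mm) begins 78 mm behind the grasp point.
Start: joints at [-1.238, 0.3, 1.521, -0, 1.321, -0.067], TCP at [214.071, -506.619, 205.446] pointing down, gripper open.
Joint ranges: [-3.03, 3.03], [-0.79, 2.21], [0.23, 2.52], [-1.04, 4.18], [0, 3.07], [-2.55, 2.55]. Speed limits (rad/s): [2.22, 2.22, 2.57, 3.14, 3.14, 3.14].

## Interface

Orientations are given as [roll, pitch, yaw] about the fixed x, y, z axes, in that order (R = Rz(yaw) Ry(pitch) Rx(roll)).
In Python, from cell import manip, viewer gives the robot as it stands. The module is installed in compiled form; this text tells all that it offers.
- The arm moves only by the tool move_arm, never from a script. Its argument "moves" is a list of rows, each a list of 4 numbers: the shift along the tool's x, y, z in m, then the turn about the tool's z in rad. A call has 1 to 12 rows; each row is the pose to reach, as a shift and turn from the pose commanded when the call began, along the tool's axes at that moment; what a row does not reach only later rows make up. A row lasts 1/10 s, in which the tool goes at most 50 mm and 8.59 degrees, less where a joint would pass 70% of its speed; a pose out of reach is approached as far as the arm can. A call with a gripper value outside its range is refused whole. "jaw" is the finger opening in m, from 0 to 0.094, set as the call begins (left out, the last holds). The fingers move at their own pace and stop on an object; "squeeze" is the grip in N (left out, the last holds). Time passes only in rows, so rows that repeat a pose let the fingers close. It gives the time, the measured TCP pose, the force, the opening and the grip force at its end, in the units of the state.
- manip.read_state(): the state, without advancing time (a new reading comes with each control period).
- viewer.camera(name): name is "side" or "top" or "wrist"; returns a dict with "frame" (480x640x3 uint8, blue, green, red), "z_map" (480x640 float32, mm along the optical axis (not along the pixel's ray), 0 where there is no reading), "fx", "fy", "cx", "cy" (pixels), "D" ([k1, k2, p1, p2, k3] as OpenCV has them; the pictures are not rectified), "origin" and "orientation" of the camera in the world. Camera axes: x right, y down, z forward; pixel columns grow to the right and rows downward; lengths in mm; the calibration is good to about 2 mm. A picture is of the moment at which its call begins.
- manip.sign_off(): hands the job in; it is judged then, once.
The state is a dict: "clock": time; "joints": joint angles; "qd": joint speeds; "effort": joint torques, N m; "eef_pos": TCP position; "eef_rot": TCP orientation; "wrist_force": force on the tool from outside, world axes, zero at the start; "moment": the same for the moment, N m; "finger_gap": finger opening in mm; "finger_force": force on a finger pad.
Only numpy, scipy, OpenCV 4.12 (cv2) and the standard library are available. Lean on these libraries where they do the work, as an engineer would, in place of code of your own. Each camera call takes 0.05 s, during which the arm holds its last target. There are 200 camera calls.

## Task

The white bottle plate is parked with its pockets face down on the two rails of the plate station. Swing the turn latch clear of the bed, tip the plate over across the slot, like a page, lowering it rather than letting it slap down, so that it lies in the bed with its pockets up, and push it fully home against the end stop. Then swing the latch back square over the plate to lock it, and leave the two bottles beside the station standing.

Things in the scene. Friction and masses are not known exactly. Their poses are not given: they have to be found in the camera images.
- station: Aluminium plate station, fixed to the table, 124 mm wide (x), 236 mm long (y). Origin on the table under the middle of its slot; x across, y from the parking rails to the bed. Side cheeks along both sides, y -72 to 130 mm, inner faces at x -54 and 54 mm, tops 61 mm above the table. Slot across it, y -12 to 10 mm, floor 47 mm above the table; the plate's edge drops in while it is turned.
- rail_ends (a point): Middle between the free ends of the two parking rails, at rail-top height (station x 0, y -72 mm, 55 mm above the table). Rails are 14 mm wide, at x -44 and 44 mm, y -72 to -12 mm. Beyond them (y < -74 mm) there is only the table, 55 mm below the plate. Axes as the station's.
- plate: White plastic plate, 100 (x) by 90 (y) by 12 mm, about 0.16 kg. Origin at its centre. Its +z face is plain; its -z face has four round pockets 36 mm wide, 6 mm deep. It starts plain face up (z up) on the rails, axes along the station's within 0.03 rad, about 30 mm of it overhanging the rail ends so that a finger can get under. Turned into the bed its z points down.
- plate_home (a point): Where the plate's centre must finally be, 61 mm above the table: on the bed (flat, station y 10 to 108 mm, top 55 mm above the table) with its edge against the end stop (y 108 to 130 mm, top 69 mm above the table). Axes as the station's.
- latch_pivot (a point): Pivot of the turn latch, in the middle of the end stop's top (station y 119 mm, 69 mm above the table). Axes as the station's.
- latch_pin (a point): Top centre of the latch's upright black pin, 12 mm thick, 26 mm tall, standing on the latch bar 38 mm from the pivot; push or pinch it to swing the latch. Its foot is 76 mm and its top 101 mm above the table.
- latch (a joint): Angle (rad) of the turn latch about the vertical: a steel bar 16 mm wide, 6 mm thick, 54 mm from pivot to tip, underside 15 mm above the bed. 0: points from the end stop straight over the bed, locked. It swings both ways to 1.65 and -1.65, where it lies along the end stop, clear of the bed; positive moves the pin to station +x. It stays where it is left.
- bottle_open: Open orange-brown bottle, 68 mm across, 156 mm tall, standing loose near the station, either by the overhanging end of the plate or beyond the end stop. Origin at the centre of its base, z up. Must not be knocked over.
- sample_bottle: Small brown dropper bottle, 33 mm across, 102 mm tall, standing loose in the other of these two places. Origin at the centre of its base, z up. Must not be knocked over.
Not all that is in view belongs to the job. Of the things that look like the plate, the larger one is meant.

How it is judged (in metres and radians):
At the end, for the whole second after the job is handed in: The plate lies flat in the bed, pockets up (within 0.08 rad), seated on the bed within 3 mm and home against the end stop within 4 mm; the latch points over it within 0.3 rad of straight; it is at rest and both bottles stand (angle between plate's own z axis and vertical above 3.06 rad and y of plate in the frame of plate_home between -0.004 and 0.004 m and z of plate in the frame of plate_home between -0.003 and 0.003 m and value of joint latch between -0.3 and 0.3 rad and linear speed of plate below 0.01 m/s); the robot touches nothing.
It fails at once if the open bottle is knocked over (angle between bottle_open's own z axis and vertical above 0.5 rad).
It fails at once if the sample bottle is knocked over (angle between sample_bottle's own z axis and vertical above 0.5 rad).
It fails at once if the plate is let fall or slammed down (faster than 0.6 m/s) (linear speed of plate above 0.6 m/s).
It also fails if it takes over 67 s, if anything falls off the work surface, if the arm or the gripper's body presses on something with over 40 N, if the wrist force passes 120 N, or if a joint passes its speed limit or range.

## Working session

There is one attempt and no reset: what is moved stays moved. The work goes in short steps, Python scripts to look and compute and a tool call to move; the robot and the scene stay as the last step left them, time stands still between calls to the robot, and variables do not carry over. Pictures are saved under pics/ and viewed, at most 10 in all, crops included, and the job is handed in when it is done.

Besides the shell and the picture viewer there is one more tool, called after "Emit:" by a JSON object that holds its "method" and its "body", one argument or row to a line. move_arm: Moves the arm, as the interface text tells. Its arguments: {"type":"object","properties":{"moves":{"type":"array"},"jaw":{"type":"number"},"squeeze":{"type":"number"}},"required":["moves"]}

```bash
mkdir -p pics; cat > h.py <<'E'
import numpy as np,cv2
from cell import manip,viewer
from scipy.spatial.transform import Rotation as Rn
def rot(o):
    o=np.array(o,float)
    return o if o.shape==(3,3) else (Rn.from_euler('xyz',o).as_matrix() if o.size==3 else Rn.from_quat(o).as_matrix())
def shot(n,f):
    c=viewer.camera(n); cv2.imwrite('pics/'+f+'.png',c['frame']); np.save('pics/'+f+'.npy',c,allow_pickle=True); return c
def load(f): return np.load('pics/'+f+'.npy',allow_pickle=True).item()
def KD(c): return np.array([[c['fx'],0,c['cx']],[0,c['fy'],c['cy']],[0,0,1]]),np.array(c['D'],float)
def ray(c,px):
    K,D=KD(c); p=cv2.undistortPoints(np.array(px,float).reshape(-1,1,2),K,D).reshape(-1,2)
    return np.c_[p,np.ones(len(p))]@rot(c['orientation']).T
def atz(c,px,z):
    d=ray(c,px);o=np.array(c['origin'],float); return o+d*((z-o[2])/d[:,2])[:,None]
def dep(c,px):
    d=ray(c,px); z=[np.median(c['z_map'][int(v)-1:int(v)+2,int(u)-1:int(u)+2]) for u,v in px]
    return np.array(c['origin'],float)+d*np.array(z)[:,None]
def tri(pairs):
    A=np.zeros((3,3));b=np.zeros(3)
    for c,p in pairs:
        d=ray(c,[p])[0];d/=np.linalg.norm(d);M=np.eye(3)-np.outer(d,d);A+=M;b+=M@np.array(c['origin'],float)
    return np.linalg.solve(A,b)
def proj(c,P):
    K,D=KD(c);R=rot(c['orientation']); q=(np.array(P,float).reshape(-1,3)-np.array(c['origin']))@R
    return cv2.projectPoints(q,np.zeros(3),np.zeros(3),K,D)[0].reshape(-1,2)
E
python3 - <<'E'
from h import *
s=manip.read_state(); print({k:np.round(v,3) for k,v in s.items()}, manip.grasp_offset)
a=shot('top','top0');b=shot('side','side0')
for c in(a,b): print(c['origin'],c['orientation'],c['fx'],c['D'])
cv2.imwrite('pics/both.png',cv2.resize(np.hstack([a['frame'],b['frame']]),(800,300)))
E
```

```text
{'clock': np.float64(0.0), 'joints': array([-1.238,  0.301,  1.522,  0.   ,  1.321, -0.067]), 'qd': array([ 0.001,  0.001,  0.   ,  0.002,  0.   , -0.002]), 'effort': array([ 0.0000e+00, -5.3181e+01, -3.5274e+01,  7.1000e-02,  2.4000e-02,
       -0.0000e+00]), 'eef_pos': array([ 213.993, -506.385,  204.86 ]), 'eef_rot': array([-3.14, -0.  ,  0.4 ]), 'wrist_force': array([-0.797, -0.558,  0.656]), 'moment': array([ 0.032, -0.02 ,  0.017]), 'finger_force': np.float64(0.0), 'finger_gap': np.float64(93.843)} 18.8
[410.98707951  44.59277533 952.61840493] [-3.04135581e+00  2.01265155e-04 -1.58840178e+00] 466.4918327161038 [0.02321627 0.         0.         0.         0.        ]
[126.30114234 663.93209375 623.61199235] [-2.20906098  0.01459201 -2.59754131] 520.3027634814848 [-0.07600544  0.          0.          0.          0.        ]
```

View pics/top0.png

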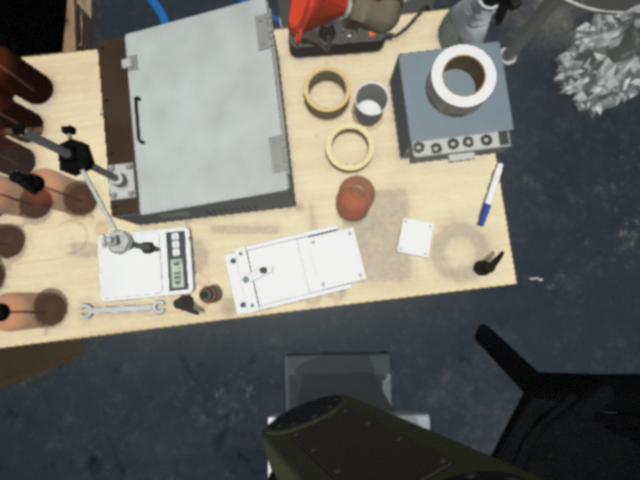

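View pics/side0.png

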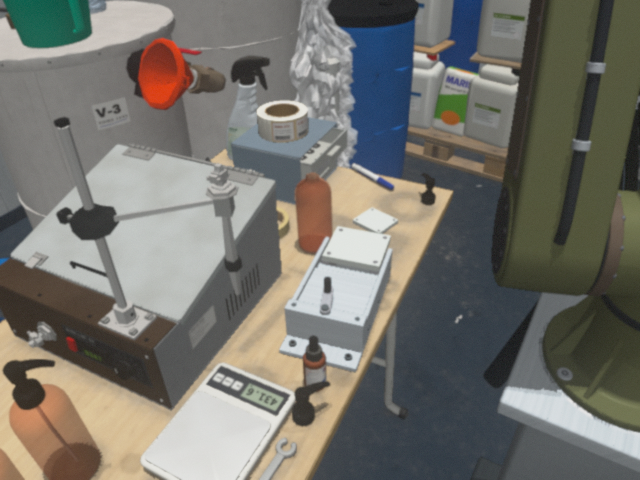

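The larger white plate is at about (335,258) in the top picture, on the station. The small white card at (415,237) is the look-alike. The latch pin is at (264,269), the open bottle at (355,198) and the dropper bottle at (210,294). I'll confirm these in enlarged crops.

```bash
python3 - <<'E'
from h import *
a=load('top0')['frame'];b=load('side0')['frame']
cv2.imwrite('pics/ctop.png',cv2.resize(a[170:320,195:395],(800,600),interpolation=cv2.INTER_CUBIC))
cv2.imwrite('pics/cside.png',cv2.resize(b[215:375,270:410],(525,600),interpolation=cv2.INTER_CUBIC))
E
```

```text
(no output)
```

View pics/ctop.png

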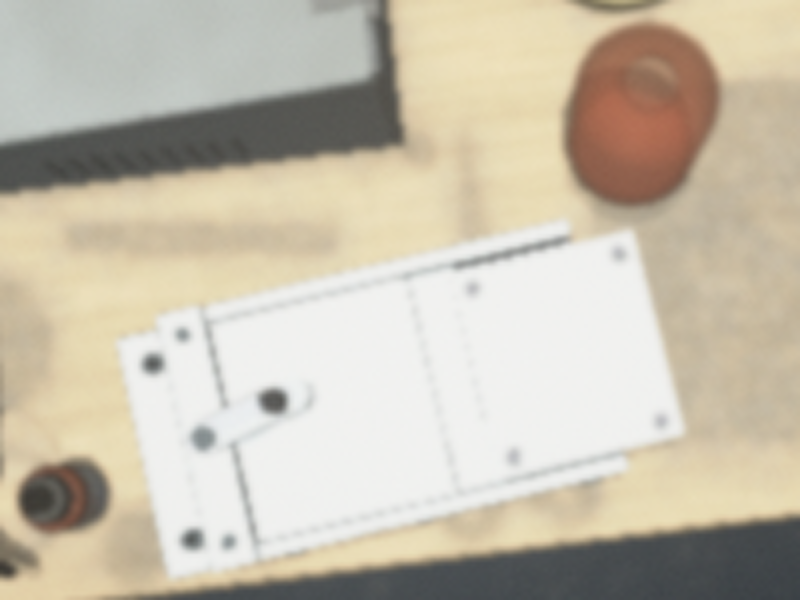

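View pics/cside.png

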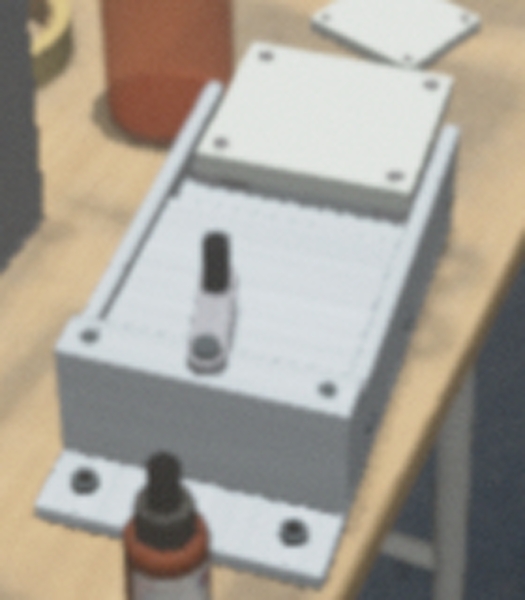

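The crops confirm it: the plate's top-view corners are at crop (634,230), (684,434), (458,492) and (408,275). The latch pivot is at (203,438), the pin top at (273,400), the open bottle beside the overhanging end and the dropper bottle beyond the end stop. The plate fills the station's width on the rails; the other white card lies on the table and is smaller.

```bash
python3 - <<'E'
from h import *
a=load('top0');b=load('side0')
T=lambda p:(195+p[0]/4,170+p[1]/4); S=lambda p:(270+p[0]/3.75,215+p[1]/3.75)
pt=dict(c1=((634,230),(256,42)),c2=((684,434),(453,76)),c3=((458,492),(410,192)),c4=((408,275),(197,150)),piv=((203,438),(206,346)),pin=((273,400),(216,236)),
 m1=((619,254),(266,56)),m2=((660,421),(431,85)),m3=((514,456),(396,176)),m4=((473,288),(221,143)),s1=((182,335),(90,336)),s2=((229,541),(328,388)),b1=((152,363),(84,481)),b2=((193,540),(294,532)))
R={}
for k,(p,q) in pt.items():
    R[k]=tri([(a,T(p)),(b,S(q))]); print(k,R[k].round(1),'top-depth',dep(a,[T(p)])[0].round(1),'side-depth',dep(b,[S(q)])[0].round(1))
# bottle footprints via depth clouds
def cloud(c):
    v,u=np.mgrid[0:480,0:640]; m=c['z_map']>0
    px=np.c_[u[m],v[m]]; return np.array(c['origin'])+ray(c,px)*c['z_map'][m][:,None]
A=cloud(a);B=cloud(b);np.savez('pics/cl.npz',A=A,B=B)
for nm,C in(('top',A),('side',B)):
  for z0,z1 in((20,50),(80,100),(120,140),(140,165)):
    for lab,(x0,x1,y0,y1) in dict(open=(480,620,-90,40),samp=(300,400,230,330)).items():
        m=(C[:,2]>z0)&(C[:,2]<z1)&(C[:,0]>x0)&(C[:,0]<x1)&(C[:,1]>y0)&(C[:,1]<y1)
        if m.sum()>5: print(nm,lab,z0,m.sum(),C[m].min(0).round(),C[m].max(0).round())
E
```

```text
c1 [513.4 -16.2  65.6] top-depth [ 5.218e+02 -2.030e+01 -2.000e-01] side-depth [ 560.1 -100.    -3. ]
c2 [416.2 -37.1  67.3] top-depth [417.  -43.    1.4] side-depth [ 4.511e+02 -1.225e+02 -4.000e-01]
c3 [389.8  68.9  82.9] top-depth [391.   70.5  55.6] side-depth [397.   47.6  64.3]
c4 [488.3  89.4  81.3] top-depth [495.1  93.   58.4] side-depth [500.3  60.4  55.7]
piv [418.5 188.4  77.5] top-depth [418.6 188.3  78.6] side-depth [417.2 190.4  79.8]
pin [434.9 152.7 101.2] top-depth [435.1 152.8 100.9] side-depth [435.5 151.5 100. ]
m1 [502.6  -8.4  65.8] top-depth [502.5  -8.2  68. ] side-depth [503.   -9.5  64.9]
m2 [422.5 -26.   66.7] top-depth [422.9 -25.8  66.7] side-depth [422.4 -26.6  66.3]
m3 [407.   43.2  66.3] top-depth [407.6  43.5  67. ] side-depth [406.1  43.5  66.9]
m4 [487.2  61.4  65.8] top-depth [487.6  61.6  66.4] side-depth [486.9  60.9  65.5]
s1 [467.2 199.6  68.6] top-depth [467.6 200.1  67.2] side-depth [466.8 199.6  68.7]
s2 [369.9 177.4  69.2] top-depth [370.4 177.9  67.6] side-depth [369.5 176.9  68.9]
b1 [456.9 224.7  11.5] top-depth [457.1 224.4  14.3] side-depth [455.1 226.3  14. ]
b2 [368.6 204.3  11.4] top-depth [368.8 203.7  14.8] side-depth [367.3 206.5  14.5]
top open 20 137 [508. -44.  20.] [600.  39.  50.]
top samp 20 95 [355. 248.  20.] [400. 330.  50.]
top open 80 62 [534. -46.  80.] [565.  16.  99.]
top samp 80 46 [386. 258.  86.] [397. 270. 100.]
top open 120 583 [535. -50. 120.] [603.  15. 140.]
top open 140 394 [545. -43. 140.] [594.   8. 158.]
side open 20 389 [490. -32.  20.] [594.  38.  50.]
side samp 20 501 [353. 253.  20.] [400. 330.  50.]
side open 80 328 [532. -29.  80.] [593.  18. 100.]
side samp 80 120 [384. 260.  81.] [396. 271. 100.]
side open 120 495 [533. -46. 120.] [595.  17. 140.]
side open 140 303 [544. -41. 140.] [589.   5. 156.]
```

Emit:
{"method": "move_arm", "body": {
  "moves": [
    [0.46,-0.521,0,0.177],
    [0.46,-0.521,0,0.177],
    [0.46,-0.521,0,0.177],
    [0.46,-0.521,0,0.177],
    [0.46,-0.521,0,0.177],
    [0.46,-0.521,0,0.177],
    [0.46,-0.521,0,0.177],
    [0.46,-0.521,0,0.177],
    [0.46,-0.521,0,0.177],
    [0.46,-0.521,0,0.177],
    [0.46,-0.521,0,0.177],
    [0.46,-0.521,0,0.177]
  ],
  "jaw": 0.04,
  "squeeze": 10
}}

```text
clock: 1.3
eef_pos: [404.9, 64.5, 205.5]
eef_rot: [3.142, -0.0, 0.223]
wrist_force: [1.0, -1.8, 0.3]
finger_gap: 39.9
finger_force: 0.0
```

Emit:
{"method": "move_arm", "body": {
  "moves": [
    [0.048,-0.079,0.0,0],
    [0.048,-0.079,0.0,0],
    [0.048,-0.079,0.05,0],
    [0.048,-0.079,0.075,0],
    [0.048,-0.079,0.075,0]
  ]
}}

```text
clock: 1.8
eef_pos: [432.3, 149.7, 127.4]
eef_rot: [3.141, 0.006, 0.223]
wrist_force: [-0.7, -0.1, 0.3]
finger_gap: 40.0
finger_force: 0.0
```

```bash
cat >> h.py <<'E'
T0=.223; SO=np.array([444.8,72.4]); 
def st(P):
    P=np.array(P,float).reshape(-1,3); d=P[:,:2]-SO; c,s=np.cos(T0),np.sin(T0)
    return np.c_[d[:,0]*c+d[:,1]*s,-d[:,0]*s+d[:,1]*c,P[:,2]]
def wst(P):
    P=np.array(P,float).reshape(-1,3); c,s=np.cos(T0),np.sin(T0)
    return np.c_[SO[0]+P[:,0]*c-P[:,1]*s,SO[1]+P[:,0]*s+P[:,1]*c,P[:,2]]
def pose():
    s=manip.read_state(); print('t',round(float(s['clock']),2),'TCP station',st(s['eef_pos'])[0].round(1),'yaw',round(float(s['eef_rot'][2]),4),'F',np.round(s['wrist_force'],1),'gap',round(float(s['finger_gap']),1),'ff',round(float(s['finger_force']),1))
E
python3 - <<'E'
from h import *
pose(); c=shot('wrist','w1'); print(c['origin'],c['orientation'],c['fx'])
print(st([c['origin']]))
E
```

```text
t 1.8 TCP station [  4.9  78.2 127.4] yaw 0.2234 F [-0.7 -0.1  0.3] gap 40.0 ff 0.0
[511.89797124 167.06282256 304.49101861] [ 2.85690379e+00 -1.49087738e-03 -1.34712339e+00] 350.7657866769024
[[ 86.37179843  77.47967576 304.49101861]]
```

View pics/w1.png

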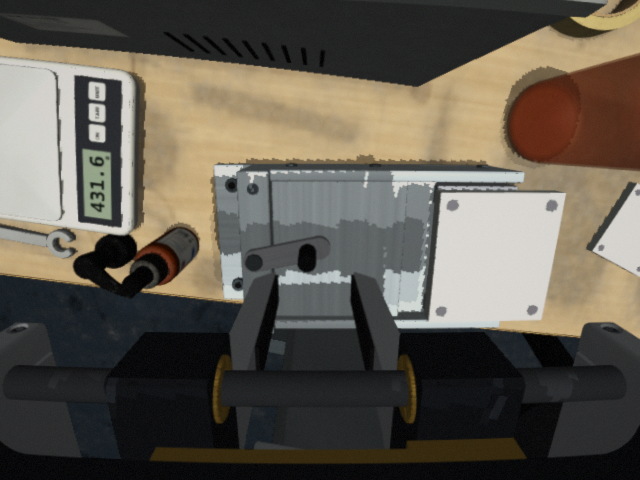

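The wrist view shows the pin top at about (308,250), the pivot at (254,262), and the plate screws at (452,205), (552,206), (532,310) and (441,310). The bottles are clear of the tool.

```bash
python3 - <<'E'
from h import *
pose(); c=load('w1')
for n,p,z in (('pin',(307,258),101),('piv',(254,262),77),('s1',(252,188),69),('m1',(552,206),67),('m2',(532,310),67),('m3',(441,310),67),('m4',(452,205),67),('slotbed',(425,250),55),('cheek_end',(523,175),61)):
    print(n,st(atz(c,[p],z))[0].round(1), st(dep(c,[p]))[0].round(1))
print('expected px pin/piv/s1:',proj(c,wst([[8.3,80.7,101],[0,119,77],[49.8,119,69],[0,-55.7,67]])).round())
g=cv2.cvtColor(c['frame'],cv2.COLOR_BGR2GRAY)
cv2.imwrite('pics/w1c.png',cv2.resize(c['frame'][160:340,220:580],(800,400),interpolation=cv2.INTER_CUBIC))
E
```

```text
t 1.85 TCP station [  6.2  78.  129.8] yaw 0.223 F [0.2 0.3 0.3] gap 40.0 ff 0.0
pin [ 14.   81.5 101. ] [ 13.7  81.5 100.1]
piv [  2.5 118.6  77. ] [  3.  118.4  78.3]
s1 [ 52.5 118.9  69. ] [ 52.3 119.3  67.2]
m1 [ 40.5 -90.9  67. ] [ 40.2 -91.7  65.8]
m2 [-40.9 -91.   67. ] [-41.5 -91.7  66. ]
m3 [-40.  -19.2  67. ] [-40.4 -19.5  66.2]
m4 [ 40.7 -18.4  67. ] [ 40.5 -18.9  65.7]
slotbed [ 4.  -6.4 55. ] [ 0.9 -9.6 45.5]
cheek_end [ 61.3 -69.6  61. ] [ 61.2 -70.3  59.8]
expected px pin/piv/s1: [[308. 267.]
 [254. 265.]
 [252. 192.]
 [496. 260.]]
```

View pics/w1c.png

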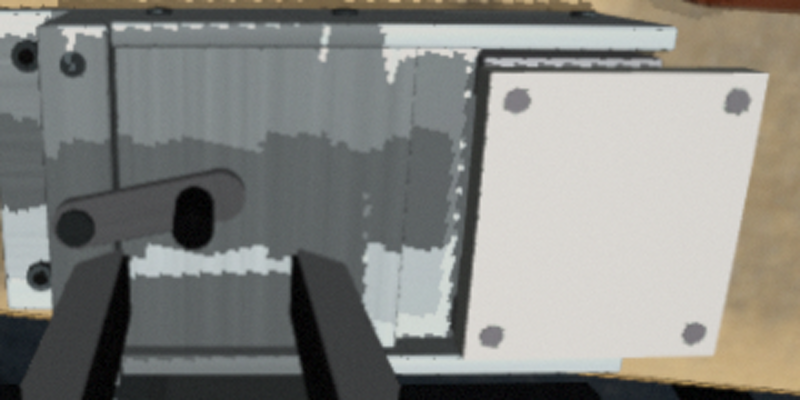

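Emit:
{"method": "move_arm", "body": {
  "moves": [
    [0.003,-0.003,0.02,0],
    [0.003,-0.003,0.049,0],
    [0.003,-0.003,0.049,0]
  ]
}}

```text
clock: 2.15
eef_pos: [435.8, 153.1, 80.7]
eef_rot: [3.142, 0.003, 0.222]
wrist_force: [-0.5, 0.6, 1.0]
finger_gap: 39.9
finger_force: 0.0
```

Emit:
{"method": "move_arm", "body": {
  "moves": [
    [0,0,0,0],
    [0,0,0,0],
    [0,0,0,0],
    [0,0,0,0]
  ],
  "jaw": 0.0,
  "squeeze": 8
}}

```text
clock: 2.55
eef_pos: [436.5, 154.3, 82.4]
eef_rot: [-3.14, -0.001, 0.222]
wrist_force: [-5.5, 14.7, 6.1]
finger_gap: 13.7
finger_force: 8.0
```

Emit:
{"method": "move_arm", "body": {
  "moves": [
    [0.005,-0.002,-0.001,0],
    [0.01,-0.004,-0.001,0],
    [0.0195,-0.011,-0.001,0],
    [0.026,-0.02,-0.001,0],
    [0.029,-0.029,-0.001,0],
    [0.03,-0.038,-0.001,0],
    [0.03,-0.038,-0.001,0]
  ]
}}

```text
clock: 3.25
eef_pos: [458.4, 198.1, 83.3]
eef_rot: [-3.141, -0.003, 0.223]
wrist_force: [6.6, 2.7, 1.2]
finger_gap: 11.4
finger_force: 8.0
```

```bash
python3 - <<'E'
from h import *
pose(); c=shot('top','top1')
E
```

```text
t 3.25 TCP station [ 41.  119.6  83.3] yaw 0.2234 F [6.6 2.7 1.2] gap 11.4 ff 8.0
```

Emit:
{"method": "move_arm", "body": {
  "moves": [
    [0,0,0,0],
    [0,0,-0.03,0],
    [0,0,-0.06,0],
    [-0.02,0.05,-0.06,0],
    [-0.042,0.1,-0.06,0],
    [-0.042,0.15,-0.06,0],
    [-0.042,0.175,-0.05,0],
    [-0.042,0.175,-0.02,0],
    [-0.042,0.175,0.008,0],
    [-0.042,0.175,0.008,0],
    [-0.042,0.175,0.008,0]
  ],
  "jaw": 0.094
}}

```text
clock: 4.4
eef_pos: [455.0, 17.2, 75.1]
eef_rot: [-3.141, 0.0, 0.223]
wrist_force: [0.7, -0.2, 0.6]
finger_gap: 93.3
finger_force: 0.0
```

```bash
python3 - <<'E'
from h import *
pose(); c=shot('wrist','w2')
cv2.imwrite('pics/w2c.png',cv2.resize(c['frame'][180:420,140:500],(800,533),interpolation=cv2.INTER_CUBIC))
b=load('top1')['frame'][220:330,220:390]; 
E
```

```text
t 4.4 TCP station [ -2.2 -56.1  75.1] yaw 0.2228 F [ 0.7 -0.2  0.6] gap 93.3 ff 0.0
```

View pics/w2c.png

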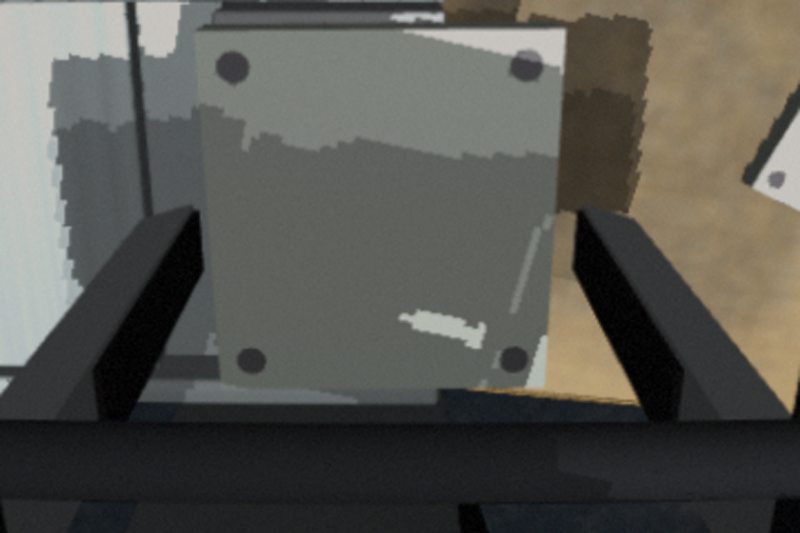

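The left finger tip is nearly over the plate's edge and the right one has about 3.7 mm of clearance, so I'll shift 1.6 mm left and go down.

Emit:
{"method": "move_arm", "body": {
  "moves": [
    [0.001,-0.0016,0,0],
    [0.001,-0.0016,0.006,0],
    [0.001,-0.0016,0.012,0],
    [0.001,-0.0016,0.013,0]
  ],
  "jaw": 0.094
}}

```text
clock: 4.85
eef_pos: [455.3, 19.1, 60.8]
eef_rot: [-3.141, 0.001, 0.223]
wrist_force: [-0.2, -0.7, 0.0]
finger_gap: 94.2
finger_force: 0.0
```

Emit:
{"method": "move_arm", "body": {
  "moves": [
    [0,0,0.005,0],
    [0,0,0.009,0],
    [0,0,0.009,0]
  ]
}}

```text
clock: 5.15
eef_pos: [455.3, 19.0, 51.9]
eef_rot: [-3.141, 0.001, 0.223]
wrist_force: [-0.1, 0.4, 0.1]
finger_gap: 93.8
finger_force: 0.0
```

Emit:
{"method": "move_arm", "body": {
  "moves": [
    [0,0,0,0],
    [0,0,0,0],
    [0,0,0,0]
  ],
  "jaw": 0.08,
  "squeeze": 20
}}

```text
clock: 5.45
eef_pos: [455.6, 19.0, 52.5]
eef_rot: [-3.142, 0.0, 0.223]
wrist_force: [0.1, 0.1, -1.2]
finger_gap: 89.8
finger_force: 20.0
```

Emit:
{"method": "move_arm", "body": {
  "moves": [
    [0,0,-0.02,0],
    [0,0,-0.05,0],
    [0,-0.04,-0.06,0],
    [0,-0.08,-0.06,0],
    [0,-0.08,-0.06,0],
    [0,-0.08,-0.06,0]
  ]
}}

```text
clock: 6.05
eef_pos: [437.8, 97.5, 112.5]
eef_rot: [3.141, -0.0, 0.225]
wrist_force: [1.2, -0.2, -1.5]
finger_gap: 89.7
finger_force: 20.0
```

```bash
python3 - <<'E'
from h import *
pose(); c=shot('top','top2'); w=shot('wrist','w3')
for n,cam in(('top',c),('wrist',w)):
  v,u=np.mgrid[0:480,0:640]; m=cam['z_map']>0; P=st(np.array(cam['origin'])+ray(cam,np.c_[u[m],v[m]])*cam['z_map'][m][:,None])
  print(n)
  for y in (-78,-68,-60,-50,-40,-30,-20):
    r=[]
    for x in (-44,-25,-12,0,12,25,44,58):
      k=(abs(P[:,0]-x)<5)&(abs(P[:,1]-y)<4); r.append(int(np.median(P[k,2])) if k.sum()>1 else -99)
    print(y,r)
E
```

```text
t 6.05 TCP station [ -1.3  26.  112.5] yaw 0.2246 F [ 1.2 -0.2 -1.5] gap 89.7 ff 20.0
top
-78 [0, 0, 0, -1, 0, -1, 0, -1]
-68 [54, -99, -99, -99, -99, -99, -99, 60]
-60 [54, 252, 251, 251, 251, 251, -99, 59]
-50 [54, 251, 252, 252, 251, 251, -99, 60]
-40 [55, 252, 251, 252, 251, 252, -99, -99]
-30 [55, 410, 416, 416, 414, 404, -99, -99]
-20 [446, 437, 430, 424, 418, 407, -99, -99]
wrist
-78 [-1, -1, -1, -1, -1, -1, -99, -1]
-68 [-99, 8, 8, 8, 8, 8, 53, 59]
-60 [-99, 8, 8, 8, 8, 8, 53, 59]
-50 [-99, 8, 8, 8, 229, 228, 53, 59]
-40 [-99, -99, -99, -99, 233, 232, 53, 59]
-30 [-99, -99, -99, -99, 171, 233, 53, 59]
-20 [125, 125, 169, 179, 195, 228, 124, 59]
```

Emit:
{"method": "move_arm", "body": {
  "moves": [
    [0,0.04,0,0],
    [0,0.078,0,0],
    [0,0.078,0.02,0],
    [0,0.078,0.045,0],
    [0,0.078,0.055,0],
    [0,0.078,0.0595,0],
    [0,0.078,0.0605,0],
    [0,0.078,0.0605,0]
  ]
}}

```text
clock: 6.95
eef_pos: [455.6, 20.9, 52.5]
eef_rot: [3.141, -0.001, 0.223]
wrist_force: [0.2, -0.2, -1.7]
finger_gap: 89.8
finger_force: 20.0
```

Emit:
{"method": "move_arm", "body": {
  "moves": [
    [0,0,0,0],
    [0,0,0,0],
    [0,0,0,0],
    [0,0,-0.007,0],
    [0,0,-0.007,0],
    [0,0,-0.007,0]
  ],
  "jaw": 0.094
}}

```text
clock: 7.55
eef_pos: [455.3, 21.0, 59.3]
eef_rot: [3.141, -0.001, 0.223]
wrist_force: [0.4, 0.3, -0.3]
finger_gap: 94.0
finger_force: 0.0
```

Emit:
{"method": "move_arm", "body": {
  "moves": [
    [0,0,0,0],
    [0,0,0,0],
    [0,0,0,0]
  ],
  "jaw": 0.08,
  "squeeze": 25
}}

```text
clock: 7.85
eef_pos: [455.2, 21.0, 59.0]
eef_rot: [3.142, 0.0, 0.223]
wrist_force: [-1.1, 0.3, 2.8]
finger_gap: 89.4
finger_force: 25.0
```

Emit:
{"method": "move_arm", "body": {
  "moves": [
    [0,0,-0.008,0],
    [0,0.02,-0.008,0],
    [0,0.043,-0.008,0],
    [0,0.043,-0.008,0],
    [0,0.043,0.0,0],
    [0,0.043,0.005,0],
    [0,0.043,0.01,0],
    [0,0.043,0.015,0],
    [0,0.043,0.02,0],
    [0,0.043,0.02,0]
  ]
}}

```text
clock: 8.85
eef_pos: [465.6, -21.0, 39.3]
eef_rot: [3.14, -0.002, 0.223]
wrist_force: [2.9, -7.8, 4.6]
finger_gap: 88.4
finger_force: 25.0
```

```bash
cat > tilt.py <<'E'
from h import *
import sys
def tiltview(n):
    pose(); c=shot('wrist',n)
    v,u=np.mgrid[0:480,0:640]; m=c['z_map']>0; P=st(np.array(c['origin'])+ray(c,np.c_[u[m],v[m]])*c['z_map'][m][:,None])
    k=(abs(P[:,0]-30)<14)
    for y in range(-175,125,10):
        q=k&(abs(P[:,1]-y)<4)
        if q.sum()>3: print(y,np.percentile(P[q,2],[20,50,80]).round(),end=' | ')
    print()
if __name__=='__main__': tiltview(sys.argv[1])
E
python3 tilt.py w4
```

```text
t 8.85 TCP station [ -0.4 -95.7  39.3] yaw 0.2234 F [ 2.9 -7.8  4.6] gap 88.4 ff 25.0
-175 [ -2.  -1. 144.] | -165 [136. 153. 159.] | -155 [151. 159. 164.] | -145 [151. 158. 162.] | -135 [ 49. 153. 169.] | -125 [ 51. 153. 169.] | -115 [ 54. 153. 168.] | -105 [ 57. 152. 168.] | -95 [ 59. 152. 168.] | -85 [ 62. 152. 168.] | -75 [ 65. 151. 169.] | -65 [ 68. 151. 169.] | -55 [146. 152. 169.] | -45 [151. 159. 168.] | -35 [147. 158. 159.] | -25 [ 54. 143. 149.] | -15 [16. 36. 47.] | -5 [45. 45. 46.] | 5 [45. 45. 46.] | 15 [53. 53. 54.] | 25 [53. 53. 54.] | 35 [53. 53. 54.] | 45 [53. 53. 54.] | 55 [53. 53. 54.] | 65 [53. 53. 54.] |
```

Works: the plate is tilted about 0.27 rad across the rail ends and held. I'll press on down.

Emit:
{"method": "move_arm", "body": {
  "moves": [
    [0,0,0.004,0],
    [0,0,0.008,0],
    [0,0,0.012,0],
    [0,0,0.016,0],
    [0,0,0.018,0],
    [0,0,0.018,0]
  ],
  "jaw": 0.078
}}

```text
clock: 9.5
eef_pos: [465.1, -20.2, 21.1]
eef_rot: [3.141, -0.001, 0.223]
wrist_force: [2.3, -0.5, 4.6]
finger_gap: 81.2
finger_force: 25.0
```

```bash
python3 tilt.py w5
```

```text
t 9.5 TCP station [ -0.6 -94.8  21.1] yaw 0.2234 F [ 2.3 -0.5  4.6] gap 81.2 ff 25.0
-175 [ -2.  -1. 124.] | -165 [119. 131. 136.] | -155 [130. 141. 145.] | -145 [132. 141. 145.] | -135 [130. 136. 144.] | -125 [ 37. 135. 151.] | -115 [ 42. 134. 150.] | -105 [ 48. 134. 150.] | -95 [ 54. 134. 149.] | -85 [ 59. 134. 149.] | -75 [ 65. 132. 150.] | -65 [ 71. 132. 150.] | -55 [129. 136. 141.] | -45 [132. 140. 142.] | -35 [128. 140. 141.] | -25 [119. 127. 134.] | -15 [18. 37. 53.] | -5 [45. 45. 46.] | 5 [45. 45. 46.] | 15 [53. 53. 54.] | 25 [53. 53. 54.] | 35 [53. 53. 54.] | 45 [53. 53. 54.] | 55 [52. 53. 53.] |
```

Emit:
{"method": "move_arm", "body": {
  "moves": [
    [0,0,0.003,0],
    [0,0,0.006,0],
    [0,0,0.009,0],
    [0,0,0.009,0]
  ],
  "jaw": 0.072
}}

```text
clock: 9.95
eef_pos: [464.4, -20.5, 11.5]
eef_rot: [-3.141, 0.001, 0.223]
wrist_force: [0.1, -0.5, -1.1]
finger_gap: 75.4
finger_force: 25.0
```

```bash
python3 tilt.py w6
```

```text
t 9.95 TCP station [ -1.5 -94.9  11.5] yaw 0.2233 F [ 0.1 -0.5 -1.1] gap 75.4 ff 25.0
-175 [ -2.  -1. 114.] | -165 [110. 121. 126.] | -155 [117. 131. 141.] | -145 [120. 131. 135.] | -135 [121. 129. 134.] | -125 [ 28. 125. 141.] | -115 [ 35. 125. 140.] | -105 [ 43. 124. 140.] | -95 [ 51. 124. 137.] | -85 [ 58. 124. 136.] | -75 [ 66. 122. 140.] | -65 [ 72. 123. 141.] | -55 [121. 129. 131.] | -45 [123. 131. 140.] | -35 [112. 130. 131.] | -25 [110. 119. 124.] | -15 [19. 36. 46.] | -5 [45. 45. 46.] | 5 [45. 45. 46.] | 15 [53. 53. 54.] | 25 [53. 53. 54.] | 35 [53. 53. 54.] | 45 [53. 53. 53.] |
```

The plate is held at about 0.72 rad. Next I'll lift it clear, turn half round so the low edge faces the bed, and set that edge in the slot.

Emit:
{"method": "move_arm", "body": {
  "moves": [
    [0,0,-0.02,0],
    [0,0,-0.06,0],
    [0,-0.02,-0.09,0],
    [0,-0.05,-0.09,-0.15],
    [0,-0.07,-0.09,-0.3],
    [0,-0.07,-0.09,-0.45],
    [0,-0.07,-0.09,-0.6],
    [0,-0.07,-0.09,-0.75],
    [0,-0.07,-0.09,-0.9],
    [0,-0.07,-0.09,-1.05],
    [0,-0.07,-0.09,-1.2],
    [0,-0.07,-0.09,-1.35]
  ]
}}

```text
clock: 11.2
eef_pos: [448.6, 47.6, 101.5]
eef_rot: [-3.14, -0.0, 1.579]
wrist_force: [-0.3, -0.0, -1.7]
finger_gap: 75.1
finger_force: 25.0
```

Emit:
{"method": "move_arm", "body": {
  "moves": [
    [0,0,0,-0.15],
    [0,0,0,-0.3],
    [0,0,0,-0.45],
    [0,0,0,-0.6],
    [0,0,0,-0.75],
    [0,0,0,-0.9],
    [0,0,0,-1.05],
    [0,0,0,-1.2],
    [0,0,0,-1.35],
    [0,0,0,-1.5],
    [0,0,0,-1.65],
    [0,0,0,-1.7916]
  ]
}}

```text
clock: 12.4
eef_pos: [448.7, 47.6, 101.5]
eef_rot: [3.141, -0.001, -2.912]
wrist_force: [-0.6, -0.9, -1.4]
finger_gap: 75.0
finger_force: 25.0
```

```bash
python3 - <<'E'
from h import *
pose(); print(manip.read_state()['joints'].round(2))
c=shot('wrist','w7')
v,u=np.mgrid[0:480,0:640]; m=c['z_map']>0; P=st(np.array(c['origin'])+ray(c,np.c_[u[m],v[m]])*c['z_map'][m][:,None])
k=(abs(P[:,0]+30)<14)
for y in range(-85,60,10):
    q=k&(abs(P[:,1]-y)<4)
    if q.sum()>3: print(y,np.percentile(P[q,2],[5,20,50,80]).round(),end=' | ')
s=shot('side','s1'); cv2.imwrite('pics/s1c.png',cv2.resize(s['frame'][120:380,230:430],(600,780))[:600])
E
```

```text
t 12.4 TCP station [ -1.7 -25.1 101.5] yaw -2.9124 F [-0.6 -0.9 -1.4] gap 75.0 ff 25.0
[ 0.02  0.21  1.9   0.    1.03 -1.78]
-85 [ -1. 211. 221. 222.] | -75 [206. 215. 221. 230.] | -65 [157. 209. 217. 221.] | -55 [159. 162. 211. 230.] | -45 [151. 154. 212. 230.] | -35 [143. 146. 214. 226.] | -25 [135. 139. 214. 227.] | -15 [127. 131. 214. 230.] | -5 [119. 123. 215. 230.] | 5 [112. 116. 215. 231.] | 15 [204. 212. 220. 223.] | 25 [ 54. 213. 221. 226.] | 35 [ 53. 205. 221. 230.] | 45 [ 53. 202. 212. 216.] | 55 [ 52.  53.  54. 202.] |
```

Emit:
{"method": "move_arm", "body": {
  "moves": [
    [-0.001,-0.0015,0.02,0.006],
    [-0.001,-0.0015,0.035,0.006],
    [-0.001,-0.0015,0.041,0.006],
    [-0.001,-0.0015,0.044,0.006],
    [-0.001,-0.0015,0.044,0.006]
  ]
}}

```text
clock: 13.0
eef_pos: [450.5, 46.1, 58.0]
eef_rot: [3.142, -0.0, -2.926]
wrist_force: [-1.1, 0.3, -1.0]
finger_gap: 75.4
finger_force: 25.0
```

View pics/s1c.png

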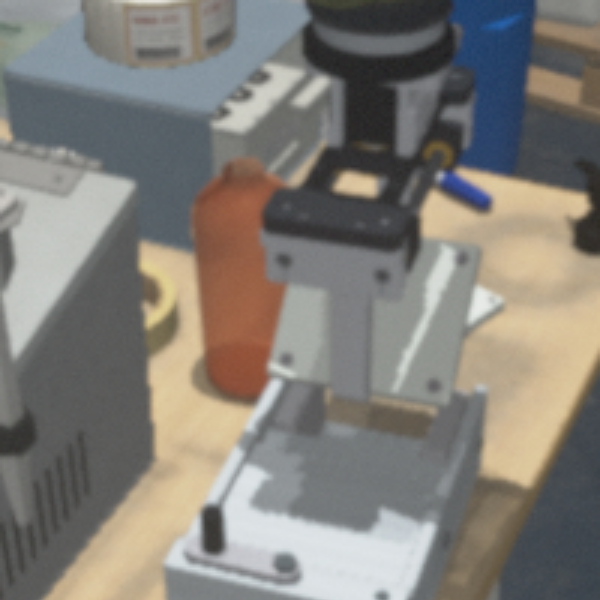

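Emit:
{"method": "move_arm", "body": {
  "moves": [
    [0,0.003,0,0],
    [0,0.0045,0,0],
    [0,0.0045,0,0]
  ],
  "jaw": 0.082
}}

```text
clock: 13.3
eef_pos: [450.3, 50.2, 58.9]
eef_rot: [-3.14, 0.002, -2.925]
wrist_force: [0.9, -6.8, 3.8]
finger_gap: 82.1
finger_force: 3.0
```

```bash
cat > look.py <<'E'
from h import *
import sys
pose(); c=shot('wrist',sys.argv[1])
v,u=np.mgrid[0:480,0:640]; m=c['z_map']>0; P=st(np.array(c['origin'])+ray(c,np.c_[u[m],v[m]])*c['z_map'][m][:,None])
k=(abs(P[:,0]+28)<14)
for y in range(-85,110,10):
    q=k&(abs(P[:,1]-y)<4)
    if q.sum()>3: print(y,np.percentile(P[q,2],[5,20,50]).round(),end=' | ')
E
python3 look.py w8
```

```text
t 13.3 TCP station [  0.4 -22.9  58.9] yaw -2.925 F [ 0.9 -6.8  3.8] gap 82.1 ff 3.0
-85 [161. 170. 178.] | -75 [163. 173. 178.] | -65 [107. 167. 174.] | -55 [108. 110. 170.] | -45 [ 99. 102. 170.] | -35 [ 91.  94. 171.] | -25 [ 84.  87. 172.] | -15 [ 75.  79. 172.] | -5 [ 67.  72. 172.] | 5 [ 59.  64. 172.] | 15 [ 53. 166. 172.] | 25 [ 53. 166. 178.] | 35 [ 53. 167. 178.] | 45 [ 53.  53. 165.] | 55 [52. 53. 54.] | 65 [52. 53. 53.] | 75 [52. 53. 53.] | 85 [52. 53. 53.] | 95 [52. 53. 53.] | 105 [52. 53. 56.] |
```

The low edge has dropped into the slot and is held against its wall. Next I'll raise the plate towards vertical.

Emit:
{"method": "move_arm", "body": {
  "moves": [
    [0,0.001,-0.006,0],
    [0,0.003,-0.012,0],
    [0,0.008,-0.017,0],
    [0,0.013,-0.021,0],
    [0,0.018,-0.024,0],
    [0,0.023,-0.026,0],
    [0,0.028,-0.028,0],
    [0,0.028,-0.028,0]
  ],
  "jaw": 0.06,
  "squeeze": 10
}}

```text
clock: 14.15
eef_pos: [443.3, 78.4, 86.0]
eef_rot: [3.141, -0.0, -2.924]
wrist_force: [-1.3, -1.3, -0.5]
finger_gap: 60.1
finger_force: 0.2
```

```bash
python3 look.py w9
```

```text
t 14.15 TCP station [-0.1  6.2 86. ] yaw -2.9241 F [-1.3 -1.3 -0.5] gap 60.1 ff 0.2
-85 [-3. -2. -2.] | -75 [ -2.   8. 186.] | -65 [ 53. 186. 195.] | -55 [  9. 195. 199.] | -45 [188. 199. 205.] | -35 [188. 198. 205.] | -25 [137. 193. 201.] | -15 [136. 139. 198.] | -5 [105. 118. 199.] | 5 [ 73.  91. 199.] | 15 [ 53. 195. 199.] | 25 [ 53. 195. 199.] | 35 [ 53. 194. 201.] | 45 [ 53. 195. 205.] | 55 [ 53. 195. 205.] | 65 [ 53.  54. 199.] | 75 [ 53. 186. 196.] | 85 [52. 53. 54.] | 95 [52. 53. 53.] | 105 [52. 53. 54.] |
```

Emit:
{"method": "move_arm", "body": {
  "moves": [
    [0,0,-0.002,0],
    [0,0,-0.004,0],
    [0,0,-0.004,0],
    [0,0,-0.004,0],
    [0,0.002,-0.004,0],
    [0,0.002,-0.004,0]
  ],
  "jaw": 0.022,
  "squeeze": 5
}}

```text
clock: 14.8
eef_pos: [443.0, 79.9, 89.9]
eef_rot: [3.142, -0.0, -2.925]
wrist_force: [-0.1, -0.3, -0.5]
finger_gap: 22.0
finger_force: 0.1
```

```bash
python3 look.py w10
```

```text
t 14.8 TCP station [-0.1  7.7 89.9] yaw -2.9248 F [-0.1 -0.3 -0.5] gap 22.0 ff 0.1
-85 [-3. -2. -2.] | -75 [ -2.  -0. 188.] | -65 [ 53. 190. 198.] | -55 [  8. 197. 202.] | -45 [  9. 200. 203.] | -35 [  9. 201. 204.] | -25 [ 54. 202. 209.] | -15 [191. 202. 209.] | -5 [143. 199. 207.] | 5 [142. 143. 202.] | 15 [ 53. 199. 203.] | 25 [ 53. 199. 209.] | 35 [ 53. 199. 209.] | 45 [ 53.  54. 203.] | 55 [ 53. 198. 203.] | 65 [ 53. 198. 203.] | 75 [ 53.  54. 201.] | 85 [52. 53. 55.] | 95 [52. 53. 53.] | 105 [52. 53. 54.] |
```

```bash
cat > prof.py <<'E'
from h import *
import sys
pose()
def cl(c):
    v,u=np.mgrid[0:480,0:640]; m=c['z_map']>0
    return st(np.array(c['origin'])+ray(c,np.c_[u[m],v[m]])*c['z_map'][m][:,None])
P=cl(shot('side',sys.argv[1]))
for xs in ((-46,-18),(18,46)):
    k=(P[:,0]>xs[0])&(P[:,0]<xs[1])&(P[:,1]>-110)&(P[:,1]<100)
    print(xs,[(z,*np.percentile(P[k&(abs(P[:,2]-z)<2.5),1],[10,50,90]).round().astype(int)) for z in range(45,160,5) if (k&(abs(P[:,2]-z)<2.5)).sum()>3], 'zmax',P[k&(P[:,2]<165)][:,2].max().round())
E
python3 prof.py s2
```

```text
t 14.85 TCP station [-0.1  7.6 89.9] yaw -2.9247 F [-0.1  0.8 -0.3] gap 22.3 ff 0.1
(-46, -18) [(55, np.int64(15), np.int64(53), np.int64(87)), (60, np.int64(10), np.int64(12), np.int64(55)), (65, np.int64(10), np.int64(11), np.int64(12)), (70, np.int64(9), np.int64(11), np.int64(12)), (75, np.int64(9), np.int64(10), np.int64(11)), (80, np.int64(8), np.int64(10), np.int64(11)), (85, np.int64(8), np.int64(10), np.int64(12)), (90, np.int64(8), np.int64(9), np.int64(11)), (95, np.int64(8), np.int64(9), np.int64(11)), (100, np.int64(7), np.int64(9), np.int64(10)), (105, np.int64(8), np.int64(9), np.int64(10)), (110, np.int64(8), np.int64(9), np.int64(11)), (115, np.int64(8), np.int64(9), np.int64(11)), (120, np.int64(8), np.int64(9), np.int64(10)), (125, np.int64(8), np.int64(9), np.int64(10)), (130, np.int64(7), np.int64(8), np.int64(9)), (135, np.int64(7), np.int64(8), np.int64(10)), (140, np.int64(1), np.int64(8), np.int64(9)), (145, np.int64(-3), np.int64(4), np.int64(8))] zmax 145.0
(18, 46) [(55, np.int64(18), np.int64(51), np.int64(82)), (60, np.int64(10), np.int64(12), np.int64(24)), (65, np.int64(10), np.int64(12), np.int64(13)), (70, np.int64(9), np.int64(11), np.int64(12)), (75, np.int64(10), np.int64(11), np.int64(12)), (80, np.int64(9), np.int64(11), np.int64(12)), (85, np.int64(9), np.int64(10), np.int64(12)), (90, np.int64(8), np.int64(10), np.int64(11)), (95, np.int64(8), np.int64(10), np.int64(11)), (100, np.int64(8), np.int64(9), np.int64(11)), (105, np.int64(8), np.int64(9), np.int64(11)), (110, np.int64(8), np.int64(9), np.int64(10)), (115, np.int64(7), np.int64(9), np.int64(10)), (120, np.int64(7), np.int64(8), np.int64(10)), (125, np.int64(7), np.int64(8), np.int64(10))] zmax 126.0
```

The plate stands upright, but on the bed's edge at y≈12 rather than down in the slot. I'll pinch it, shift it back 8 mm and lower it into the slot.

Emit:
{"method": "move_arm", "body": {
  "moves": [
    [0,0,0,0],
    [0,0,0,0],
    [0,0,0,0],
    [0,0,-0.004,0],
    [0,-0.004,-0.004,0],
    [0,-0.009,-0.004,0],
    [0,-0.009,-0.004,0],
    [0,-0.009,0.001,0],
    [0,-0.009,0.005,0],
    [0,-0.009,0.007,0],
    [0,-0.009,0.008,0]
  ],
  "jaw": 0.0,
  "squeeze": 15
}}

```text
clock: 16.0
eef_pos: [444.8, 71.0, 81.9]
eef_rot: [3.141, -0.001, -2.925]
wrist_force: [-8.1, -0.8, 14.9]
finger_gap: 12.0
finger_force: 15.0
```

```bash
python3 prof.py s3
```

```text
t 16.0 TCP station [-0.3 -1.3 81.9] yaw -2.9246 F [-8.1 -0.8 14.9] gap 12.0 ff 15.0
(-46, -18) [(50, np.int64(2), np.int64(3), np.int64(4)), (55, np.int64(12), np.int64(51), np.int64(86)), (60, np.int64(1), np.int64(3), np.int64(33)), (65, np.int64(1), np.int64(2), np.int64(4)), (70, np.int64(1), np.int64(2), np.int64(4)), (75, np.int64(1), np.int64(2), np.int64(4)), (80, np.int64(2), np.int64(3), np.int64(4)), (85, np.int64(1), np.int64(3), np.int64(4)), (90, np.int64(1), np.int64(3), np.int64(4)), (95, np.int64(2), np.int64(3), np.int64(4)), (100, np.int64(2), np.int64(3), np.int64(5)), (105, np.int64(2), np.int64(3), np.int64(4)), (110, np.int64(2), np.int64(3), np.int64(5)), (115, np.int64(2), np.int64(3), np.int64(5)), (120, np.int64(2), np.int64(3), np.int64(5)), (125, np.int64(3), np.int64(4), np.int64(5)), (130, np.int64(2), np.int64(4), np.int64(5)), (135, np.int64(-7), np.int64(0), np.int64(4)), (140, np.int64(-4), np.int64(1), np.int64(4))] zmax 138.0
(18, 46) [(50, np.int64(1), np.int64(3), np.int64(5)), (55, np.int64(15), np.int64(50), np.int64(82)), (60, np.int64(2), np.int64(3), np.int64(45)), (65, np.int64(2), np.int64(3), np.int64(5)), (70, np.int64(2), np.int64(3), np.int64(5)), (75, np.int64(2), np.int64(3), np.int64(4)), (80, np.int64(1), np.int64(3), np.int64(5)), (85, np.int64(2), np.int64(3), np.int64(4)), (90, np.int64(1), np.int64(3), np.int64(4)), (95, np.int64(2), np.int64(3), np.int64(5)), (100, np.int64(1), np.int64(3), np.int64(5)), (105, np.int64(2), np.int64(3), np.int64(4)), (110, np.int64(2), np.int64(3), np.int64(4)), (115, np.int64(1), np.int64(3), np.int64(4)), (120, np.int64(2), np.int64(3), np.int64(5))] zmax 121.0
```

Emit:
{"method": "move_arm", "body": {
  "moves": [
    [0,0.003,-0.001,0],
    [0,0.006,-0.001,0],
    [0,0.006,-0.001,0]
  ]
}}

```text
clock: 16.35
eef_pos: [443.7, 77.2, 83.0]
eef_rot: [-3.142, 0.0, -2.924]
wrist_force: [0.1, -0.7, -1.8]
finger_gap: 12.0
finger_force: 15.0
```

Emit:
{"method": "move_arm", "body": {
  "moves": [
    [0,0,0,0],
    [0,0.002,0,0],
    [0,0.005,0,0],
    [0,0.008,0,0],
    [0,0.011,0,0],
    [0,0.013,0,0],
    [0,0.013,0,0]
  ],
  "jaw": 0.024,
  "squeeze": 5
}}

```text
clock: 17.05
eef_pos: [440.9, 89.6, 83.0]
eef_rot: [-3.141, 0.0, -2.924]
wrist_force: [-1.0, -0.5, 0.2]
finger_gap: 24.1
finger_force: 1.3
```

```bash
sed -i 's/range(45,160,5)/range(50,150,15)/; s/np.percentile(P\[k&(abs(P\[:,2\]-z)<2.5),1\],\[10,50,90\]).round().astype(int)/*map(int,np.percentile(P[k\&(abs(P[:,2]-z)<2.5),1],[10,50,90]))/; s/(z,\*\*map/(z,*map/' prof.py; python3 prof.py s4
```

```text
t 17.05 TCP station [ 0.  17.6 83. ] yaw -2.9244 F [-1.  -0.5  0.2] gap 24.1 ff 1.3
(-46, -18) [(65, 10, 11, 12), (80, 14, 15, 15), (95, 16, 18, 19), (110, 21, 21, 23), (125, 25, 26, 27)] zmax 138.0
(18, 46) [(50, 49, 54, 70), (65, 11, 12, 13), (80, 15, 15, 16), (95, 18, 19, 20), (110, 21, 23, 24)] zmax 125.0
```

Emit:
{"method": "move_arm", "body": {
  "moves": [
    [0,0.001,0,0],
    [0,0.002,0,0],
    [0,0.003,0,0],
    [0,0.005,0,0],
    [0,0.005,0,0]
  ],
  "jaw": 0.06
}}

```text
clock: 17.6
eef_pos: [439.8, 94.6, 82.9]
eef_rot: [3.142, -0.0, -2.925]
wrist_force: [-0.0, 0.5, 0.4]
finger_gap: 58.6
finger_force: 0.1
```

Emit:
{"method": "move_arm", "body": {
  "moves": [
    [0,0.001,0.004,0],
    [0,0.002,0.008,0],
    [0,0.003,0.012,0],
    [0,0.004,0.016,0],
    [0,0.004,0.02,0],
    [0,0.004,0.025,0],
    [0,0.004,0.025,0]
  ],
  "jaw": 0.076
}}

```text
clock: 18.3
eef_pos: [438.8, 99.0, 57.5]
eef_rot: [3.14, -0.0, -2.925]
wrist_force: [-2.8, 9.8, 5.4]
finger_gap: 78.6
finger_force: 5.0
```

```bash
python3 prof.py s5
```

```text
t 18.3 TCP station [ 0.1 27.3 57.5] yaw -2.925 F [-2.8  9.8  5.4] gap 78.6 ff 5.0
(-46, -18) [(80, 16, 19, 23), (110, 57, 58, 61)] zmax 165.0
(18, 46) [(110, 58, 59, 61)] zmax 110.0
```

Emit:
{"method": "move_arm", "body": {
  "moves": [
    [0,0,0,0],
    [0,0,0,0],
    [0,0,0,0]
  ],
  "jaw": 0.083,
  "squeeze": 3
}}

```text
clock: 18.65
eef_pos: [438.9, 98.1, 57.7]
eef_rot: [-3.141, -0.0, -2.925]
wrist_force: [0.3, 1.0, -0.9]
finger_gap: 83.1
finger_force: 0.3
```

Emit:
{"method": "move_arm", "body": {
  "moves": [
    [0,0,0,0],
    [0,0,0,0],
    [0,0,0,0]
  ],
  "jaw": 0.0865
}}

```text
clock: 18.95
eef_pos: [439.0, 98.2, 57.9]
eef_rot: [-3.142, -0.0, -2.925]
wrist_force: [-0.2, 0.9, -0.8]
finger_gap: 87.1
finger_force: 0.3
```

```bash
python3 look.py w11
```

```text
t 18.95 TCP station [ 0.  26.5 57.9] yaw -2.9248 F [-0.2  0.9 -0.8] gap 87.1 ff 0.3
-85 [-2. -2. -2.] | -75 [-2. -1.  8.] | -65 [ 8.  8. 52.] | -55 [ 8.  9. 53.] | -45 [  9. 155. 163.] | -35 [ 53. 167. 177.] | -25 [ 54. 169. 177.] | -15 [ 56. 168. 172.] | -5 [ 55.  59. 171.] | 5 [ 58.  62. 171.] | 15 [ 65.  69. 171.] | 25 [ 78.  81. 171.] | 35 [ 79.  82. 171.] | 45 [ 84.  87. 171.] | 55 [ 91.  95. 170.] | 65 [ 98. 105. 171.] | 75 [162. 172. 177.] | 85 [ 53. 166. 177.] | 95 [ 53.  54. 168.] | 105 [52. 53. 58.] |
```

Emit:
{"method": "move_arm", "body": {
  "moves": [
    [0,0,0,0],
    [0,0,0,0],
    [0,0.001,0,0],
    [0,0.002,0,0],
    [0,0.003,0,0],
    [0,0.004,0,0],
    [0,0.005,0,0],
    [0,0.005,0,0]
  ],
  "jaw": 0.0915
}}

```text
clock: 19.8
eef_pos: [437.9, 103.3, 58.0]
eef_rot: [3.142, 0.0, -2.925]
wrist_force: [-0.1, 1.1, -0.4]
finger_gap: 91.3
finger_force: 0.6
```

```bash
python3 look.py w12
```

```text
t 19.8 TCP station [ 0.1 31.7 58. ] yaw -2.9247 F [-0.1  1.1 -0.4] gap 91.3 ff 0.6
-85 [-3. -2. -2.] | -75 [-2. -1.  8.] | -65 [ 8.  8. 10.] | -55 [ 8.  8. 10.] | -45 [  8.  54. 160.] | -35 [  9. 164. 177.] | -25 [159. 170. 177.] | -15 [157. 167. 174.] | -5 [ 56.  61. 171.] | 5 [ 57.  59. 171.] | 15 [ 60.  61. 171.] | 25 [ 63.  70. 171.] | 35 [ 67.  72. 171.] | 45 [ 68.  70. 171.] | 55 [ 71.  72. 171.] | 65 [ 73.  80. 171.] | 75 [ 83. 168. 173.] | 85 [ 53. 167. 177.] | 95 [ 53. 162. 177.] | 105 [ 53.  54. 158.] |
```

Emit:
{"method": "move_arm", "body": {
  "moves": [
    [0,0.0005,0,0],
    [0,0.001,0,0],
    [0,0.0015,0,0],
    [0,0.002,0,0],
    [0,0.0025,0,0],
    [0,0.003,0,0],
    [0,0.0035,0,0],
    [0,0.004,0,0],
    [0,0.0045,0,0],
    [0,0.005,0,0]
  ],
  "jaw": 0.092
}}

```text
clock: 20.85
eef_pos: [436.9, 108.1, 58.0]
eef_rot: [-3.141, 0.0, -2.925]
wrist_force: [0.0, -1.3, 0.4]
finger_gap: 92.3
finger_force: 0.6
```

```bash
python3 look.py w13
```

```text
t 20.85 TCP station [ 0.2 36.5 58. ] yaw -2.9247 F [ 0.  -1.3  0.4] gap 92.3 ff 0.6
-85 [-2. -2. -2.] | -75 [-2. -1.  8.] | -65 [ 8.  8. 51.] | -55 [ 8.  8. 31.] | -45 [ 8.  9. 53.] | -35 [  8. 155. 164.] | -25 [ 54. 168. 177.] | -15 [160. 169. 177.] | -5 [ 60.  65. 171.] | 5 [ 59.  60. 171.] | 15 [ 59.  60. 171.] | 25 [ 59.  60. 171.] | 35 [ 65.  66. 171.] | 45 [ 59.  65. 171.] | 55 [ 59.  60. 171.] | 65 [ 59.  64. 171.] | 75 [ 63.  66. 171.] | 85 [ 54. 166. 175.] | 95 [ 53. 165. 177.] | 105 [ 53.  57. 167.] |
```

Emit:
{"method": "move_arm", "body": {
  "moves": [
    [0,0,-0.015,0],
    [0,0,-0.03,0],
    [0,-0.035,-0.03,0],
    [0,-0.068,-0.03,0],
    [0,-0.068,-0.03,0],
    [0,-0.068,-0.03,0],
    [0,-0.068,-0.03,0],
    [0,-0.068,-0.03,0],
    [0,-0.068,-0.03,0],
    [0,-0.068,-0.03,0]
  ],
  "jaw": 0.0,
  "squeeze": 10
}}

```text
clock: 21.9
eef_pos: [451.4, 42.1, 87.9]
eef_rot: [3.142, -0.0, -2.924]
wrist_force: [0.4, 0.4, -2.0]
finger_gap: 89.7
finger_force: 10.0
```

Emit:
{"method": "move_arm", "body": {
  "moves": [
    [0,0,0.015,0],
    [0,0,0.03,0],
    [0,0,0.03,0],
    [0,0.01,0.03,0],
    [0,0.015,0.03,0],
    [0,0.02,0.03,0],
    [0,0.025,0.03,0],
    [0,0.03,0.03,0],
    [0,0.033,0.03,0],
    [0,0.033,0.03,0]
  ]
}}

```text
clock: 22.9
eef_pos: [444.3, 74.2, 58.0]
eef_rot: [3.142, 0.0, -2.924]
wrist_force: [-0.2, -0.1, -1.7]
finger_gap: 89.9
finger_force: 10.0
```

The jaw closed on the flat plate before the lift and carried it. It is unharmed, still flat with pockets up and gripped, so I'll carry it forward over the bed and release it there.

Emit:
{"method": "move_arm", "body": {
  "moves": [
    [0,0,-0.003,0],
    [0,0.02,-0.003,0],
    [0,0.042,-0.003,0],
    [0,0.042,-0.003,0],
    [0,0.042,0.0,0],
    [0,0.042,0.0,0]
  ]
}}

```text
clock: 23.5
eef_pos: [435.3, 114.3, 57.6]
eef_rot: [-3.142, -0.0, -2.925]
wrist_force: [-0.7, -0.0, -1.0]
finger_gap: 90.1
finger_force: 10.0
```

Emit:
{"method": "move_arm", "body": {
  "moves": [
    [0,0,0,0],
    [0,0,0,0],
    [0,0,0,0],
    [0,0,-0.015,0],
    [0,0,-0.035,0],
    [0,0,-0.035,0]
  ],
  "jaw": 0.094
}}

```text
clock: 24.1
eef_pos: [436.5, 115.0, 94.9]
eef_rot: [-3.141, 0.004, -2.925]
wrist_force: [0.5, -0.1, -0.3]
finger_gap: 93.8
finger_force: 0.0
```

```bash
python3 look.py w14
```

```text
t 24.1 TCP station [ 1.4 43.4 94.9] yaw -2.9249 F [ 0.5 -0.1 -0.3] gap 93.8 ff 0.0
-85 [-3. -2. -2.] | -75 [-2. -1.  8.] | -65 [7. 8. 9.] | -55 [7. 8. 9.] | -45 [ 8.  8. 10.] | -35 [  8.   9. 194.] | -25 [  9. 200. 212.] | -15 [195. 206. 214.] | -5 [195. 204. 211.] | 5 [ 59.  66. 208.] | 15 [ 59.  66. 208.] | 25 [ 59.  66. 208.] | 35 [ 59.  67. 208.] | 45 [ 65. 204. 208.] | 55 [ 59. 204. 208.] | 65 [ 59. 204. 208.] | 75 [ 59. 204. 208.] | 85 [ 65. 205. 209.] | 95 [ 54. 203. 214.] | 105 [ 53. 199. 214.] |
```

Emit:
{"method": "move_arm", "body": {
  "moves": [
    [0,-0.035,0,0],
    [0,-0.064,0,0],
    [0,-0.064,0,0],
    [0,-0.064,0,0],
    [0,-0.064,0,0],
    [0,-0.064,0,0],
    [0,-0.064,0,0],
    [0,-0.064,0,0],
    [0,-0.064,0,0],
    [0,-0.064,0,0]
  ],
  "jaw": 0.0
}}

```text
clock: 25.15
eef_pos: [449.1, 52.5, 92.9]
eef_rot: [-3.142, 0.0, -2.925]
wrist_force: [0.6, 0.2, -0.8]
finger_gap: 17.4
finger_force: 0.0
```

Emit:
{"method": "move_arm", "body": {
  "moves": [
    [0,0,0.018,0],
    [0,0,0.036,0],
    [0,0,0.036,0],
    [0,0.008,0.036,0],
    [0,0.013,0.036,0],
    [0,0.018,0.036,0],
    [0,0.02,0.036,0],
    [0,0.022,0.036,0],
    [0,0.0235,0.036,0]
  ]
}}

```text
clock: 26.05
eef_pos: [444.2, 75.4, 57.2]
eef_rot: [-3.141, 0.001, -2.925]
wrist_force: [0.5, -2.5, 2.9]
finger_gap: 0.5
finger_force: 1.2
```

Emit:
{"method": "move_arm", "body": {
  "moves": [
    [0,0.001,0,0],
    [0,0.002,0,0],
    [0,0.003,0,0],
    [0,0.0035,0,0]
  ]
}}

```text
clock: 26.45
eef_pos: [443.3, 78.8, 56.9]
eef_rot: [-3.142, -0.0, -2.925]
wrist_force: [0.3, -1.7, 1.9]
finger_gap: 0.2
finger_force: 1.2
```

Emit:
{"method": "move_arm", "body": {
  "moves": [
    [0,0.001,0,0],
    [0,0.002,0,0],
    [0,0.003,0,0],
    [0,0.003,0,0]
  ]
}}

```text
clock: 26.85
eef_pos: [443.6, 80.0, 57.2]
eef_rot: [-3.138, 0.001, -2.924]
wrist_force: [6.6, -19.9, -0.5]
finger_gap: 0.4
finger_force: 10.6
```

Emit:
{"method": "move_arm", "body": {
  "moves": [
    [0,-0.01,0,0],
    [0,-0.01,-0.03,0],
    [0,-0.01,-0.075,0],
    [-0.02,0.04,-0.075,0],
    [-0.039,0.085,-0.075,0],
    [-0.039,0.11,-0.075,0],
    [-0.039,0.11,-0.075,0],
    [-0.039,0.11,-0.075,0]
  ]
}}

```text
clock: 27.65
eef_pos: [456.7, 197.7, 131.6]
eef_rot: [3.141, -0.001, -2.924]
wrist_force: [0.2, 0.2, -0.4]
finger_gap: 0.4
finger_force: 0.0
```

```bash
python3 - <<'E'
from h import *
pose(); c=shot('top','top3'); s=shot('side','s9')
A=c['frame'][200:320,190:400]; cv2.imwrite('pics/fin.png',np.vstack([cv2.resize(A,(560,320),interpolation=cv2.INTER_CUBIC),cv2.resize(s['frame'][230:350,220:430],(560,280)[:2] if 0 else (490,280),interpolation=cv2.INTER_CUBIC) if 0 else cv2.resize(s['frame'][230:350,220:460],(560,280),interpolation=cv2.INTER_CUBIC)]))
E
```

```text
t 27.65 TCP station [ 39.3 119.6 131.6] yaw -2.9235 F [ 0.2  0.2 -0.4] gap 0.4 ff 0.0
```

View pics/fin.png

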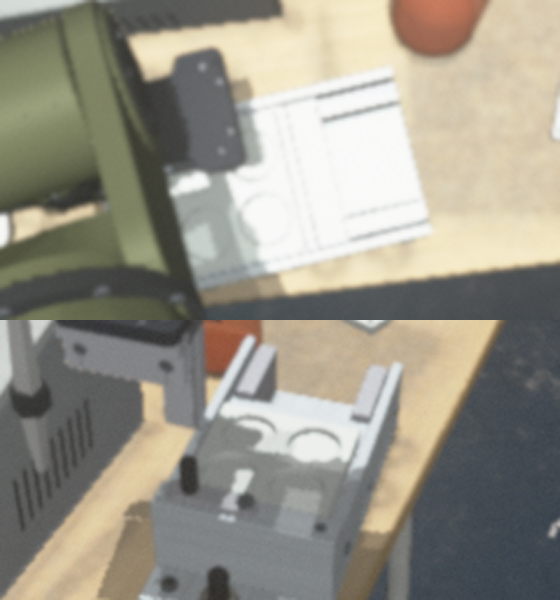

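The plate lies in the bed with its pockets up (side crop, around (310,445)) and against the end stop. The pin stands at (187,475) and the dropper bottle is upright. Now I'll pinch the pin and swing the latch back.

Emit:
{"method": "move_arm", "body": {
  "moves": [
    [0,0,0,0],
    [0,0,0,0],
    [0,0,0,0],
    [0,0,0.02,0],
    [0,0,0.049,0],
    [0,0,0.049,0]
  ],
  "jaw": 0.04
}}

```text
clock: 28.35
eef_pos: [455.5, 196.8, 80.3]
eef_rot: [-3.141, -0.005, -2.925]
wrist_force: [-1.6, 0.4, 0.2]
finger_gap: 39.3
finger_force: 0.0
```

Emit:
{"method": "move_arm", "body": {
  "moves": [
    [0,0,0,0],
    [0,0,0,0],
    [0,0,0,0],
    [0,0,0,0],
    [0.0014,-0.0102,0,0],
    [0.006,-0.0205,0,0],
    [0.0135,-0.029,0,0],
    [0.023,-0.035,0,0],
    [0.0325,-0.0376,0,0],
    [0.038,-0.038,0,0],
    [0.038,-0.038,0,0]
  ],
  "jaw": 0.0,
  "squeeze": 8
}}

```text
clock: 29.45
eef_pos: [427.1, 152.8, 83.2]
eef_rot: [3.139, 0.001, -2.926]
wrist_force: [-2.1, 16.2, 2.0]
finger_gap: 12.1
finger_force: 8.0
```

```bash
python3 - <<'E'
from h import *
pose()
E
```

```text
t 29.45 TCP station [ 0.5 82.3 83.2] yaw -2.9255 F [-2.1 16.2  2. ] gap 12.1 ff 8.0
```

Emit:
{"method": "move_arm", "body": {
  "moves": [
    [0,0,0,0],
    [0,0,0,0],
    [0,0,0,0],
    [0,0,-0.03,0],
    [0,0,-0.07,0],
    [0,-0.05,-0.11,0],
    [0.05,-0.1,-0.11,0],
    [0.05,-0.15,-0.11,0],
    [0.05,-0.15,-0.11,0],
    [0.05,-0.15,-0.11,0]
  ],
  "jaw": 0.05
}}

```text
clock: 30.45
eef_pos: [411.1, -7.6, 193.0]
eef_rot: [-3.141, -0.0, -2.928]
wrist_force: [0.5, 0.7, 0.7]
finger_gap: 50.3
finger_force: 0.0
```

```bash
python3 - <<'E'
from h import *
pose(); t=shot('top','top4'); s=shot('side','s10')
A=t['frame'][165:315,190:400]; B=s['frame'][170:400,250:430]
cv2.imwrite('pics/end.png',np.hstack([cv2.resize(A,(480,343),interpolation=cv2.INTER_CUBIC),cv2.resize(B,(268,343),interpolation=cv2.INTER_CUBIC)]))
def cl(c):
    v,u=np.mgrid[0:480,0:640]; m=c['z_map']>0
    return st(np.array(c['origin'])+ray(c,np.c_[u[m],v[m]])*c['z_map'][m][:,None])
for c in(t,s):
    P=cl(c)
    k=(P[:,2]>90)&(P[:,2]<103)&(abs(P[:,0])<50)&(P[:,1]>60)&(P[:,1]<130); print('pin',k.sum(),np.median(P[k],0).round(1))
    for y in (5,14,18,22,30,95,104): 
        q=(abs(abs(P[:,0])-46)<4)&(abs(P[:,1]-y)<2); print(y,np.median(P[q,2]).round(1) if q.sum()>2 else None,end=' ')
    print()
E
```

```text
t 30.45 TCP station [-50.5 -70.5 193. ] yaw -2.9284 F [0.5 0.7 0.7] gap 50.3 ff 0.0
pin 33 [ -6.2  82.7 101.1]
5 332.1 14 331.5 18 65.9 22 67.0 30 66.0 95 67.1 104 66.5 
pin 72 [-7.6 83.9 99.4]
5 333.4 14 318.6 18 324.8 22 66.8 30 67.5 95 67.3 104 67.6
```

View pics/end.png

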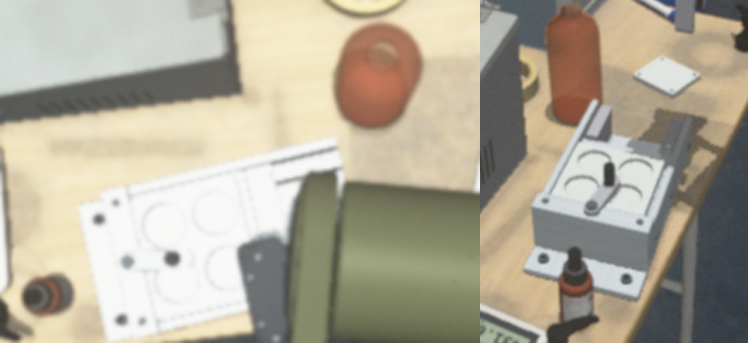

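The latch is back over the plate and both bottles stand, but the pin sits about 6 mm to the −x side (around −0.19 rad). I'll re-pinch it and square it up.

Emit:
{"method": "move_arm", "body": {
  "moves": [
    [-0.03,0.05,0,0],
    [-0.0445,0.1,0,0],
    [-0.0445,0.1525,0,0],
    [-0.0445,0.1525,0.03,0],
    [-0.0445,0.1525,0.06,0],
    [-0.0445,0.1525,0.09,0],
    [-0.0445,0.1525,0.11,0],
    [-0.0445,0.1525,0.11,0],
    [-0.0445,0.1525,0.11,0]
  ],
  "jaw": 0.04
}}

```text
clock: 31.45
eef_pos: [422.1, 154.2, 83.4]
eef_rot: [-3.142, -0.0, -2.924]
wrist_force: [0.1, 1.0, -0.8]
finger_gap: 39.9
finger_force: 0.0
```

Emit:
{"method": "move_arm", "body": {
  "moves": [
    [0,0,0,0],
    [0,0,0,0],
    [0,0,0,0],
    [0,0,0,0],
    [-0.003,-0.0005,0,0],
    [-0.0065,-0.001,0,0],
    [-0.0065,-0.001,0,0]
  ],
  "jaw": 0.0,
  "squeeze": 8
}}

```text
clock: 32.15
eef_pos: [429.4, 153.3, 83.4]
eef_rot: [-3.141, 0.001, -2.925]
wrist_force: [2.2, -5.5, 3.4]
finger_gap: 11.8
finger_force: 8.0
```

Emit:
{"method": "move_arm", "body": {
  "moves": [
    [0,0,0,0],
    [0,0,0,0],
    [0,0,0,0],
    [0,0,-0.03,0],
    [0,0,-0.07,0],
    [0,-0.05,-0.11,0],
    [0.05,-0.1,-0.11,0],
    [0.05,-0.15,-0.11,0],
    [0.05,-0.15,-0.11,0],
    [0.05,-0.15,-0.11,0]
  ],
  "jaw": 0.05
}}

```text
clock: 33.15
eef_pos: [412.1, -5.5, 193.3]
eef_rot: [-3.141, 0.001, -2.928]
wrist_force: [0.1, 0.0, 0.1]
finger_gap: 50.1
finger_force: 0.0
```

```bash
python3 - <<'E'
from h import *
pose(); t=shot('top','top5'); s=shot('side','s11')
for c in(t,s):
    v,u=np.mgrid[0:480,0:640]; m=c['z_map']>0
    P=st(np.array(c['origin'])+ray(c,np.c_[u[m],v[m]])*c['z_map'][m][:,None])
    k=(P[:,2]>90)&(P[:,2]<103)&(abs(P[:,0])<50)&(P[:,1]>60)&(P[:,1]<130); print('pin',k.sum(),np.median(P[k],0).round(1))
    for b,(x,y,z0,z1) in dict(open=(97,-111,140,165),samp=(-10,200,85,110)).items():
        q=(np.hypot(P[:,0]-x,P[:,1]-y)<40)&(P[:,2]>z0)&(P[:,2]<z1); print(b,q.sum())
    q=(abs(abs(P[:,0])-46)<4)&(P[:,1]>20)&(P[:,1]<104)&(P[:,2]<75); print('plate z',P[q,2].mean().round(1),np.polyfit(P[q,1],P[q,2],1).round(3))
E
```

```text
t 33.15 TCP station [-49.1 -68.8 193.3] yaw -2.9281 F [0.1 0.  0.1] gap 50.1 ff 0.0
pin 30 [ -0.3  81.6 100.8]
open 409
samp 47
plate z 66.4 [-5.0000e-03  6.6715e+01]
pin 76 [-2.2 83.4 98.7]
open 296
samp 106
plate z 67.2 [1.0000e-03 6.7161e+01]
```

The latch is square (within about 0.05 rad), the plate is flat at 67 mm and both bottles stand, so I'm handing it in.

```bash
python3 -c "
from cell import manip
print(manip.sign_off())"
```

```text
the job is handed in; nothing more can be done
None
```

I handed the job in at about 33 s; the verdict was not shown. My last measurements had the plate flat in the bed with pockets up and home against the end stop, the latch square over it and both bottles standing. To get it over the slot I first tilted it on the rail ends and turned it half round in the gripper, and once it was flat the closing jaw briefly picked it up (about 30 mm) before I set it back down.

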